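# Index a streaking turntable to its quarter-turn click

### The job

Turn the streaking turntable clockwise (seen from above) by its upright crank knob until its arm sits in the third click past the zero mark, a quarter turn clockwise of the tongue on the base; it clicks every 30 degrees and may now stand between two clicks. Leave it seated in that click with the petri dish still lying flat in its seat, and do not disturb the things around it.

Things in the scene. Friction and masses are not known exactly. Their poses are not given: they have to be found in the camera images.
- turntable_base: Fixed round white base, 144 mm across, 18 mm high. Origin: centre of its underside, on the turning axis. Its own -x points along the zero mark: a 14 mm wide rounded tongue on the rim, reaching 95 mm from the axis, 14 mm high, with a thick black line. Eight thin black lines on top mark the other clicks, 30 degrees apart, four each side of zero.
- turntable (a joint): Disc angle, rad. 0: arm over the zero tongue (base's own -x); grows clockwise from above (-x towards base's own +y). Clicks every 0.5236 rad, the third past zero at 1.571. Let go within 0.07 rad of a click it snaps in; elsewhere friction holds it. Starts from -1.25 to 0.85, in or between clicks. Leaving a click takes about 0.5 N m (6 N at the knob), else 0.15 N m. Stops at -2.3, 2.3.
- knob_mid (a point): Middle of the black upright round crank knob, 20 mm in diameter, z = 31 to 68 mm; this point is on its axis at z = 50 mm. It stands on the end of the disc's 12 mm wide aluminium arm (top at z = 30 mm, black line along it), 90 mm from the turning axis, and spins freely about its own axis, so a gripper can hold it without turning along.
- seat (a point): Centre of the dish seat on the turning disc (aluminium, 100 mm across, top face at z = 30 mm); on the turning axis, on the top face. A lip 6 mm high surrounds the dish.
- dish: Petri dish, 62 mm across, 15 mm high, loose, 30 g, lying in the seat. Origin: centre of its underside; z up.
- bottle: Amber reagent bottle with white cap, 48 x 48 x 90 mm, loose bystander behind the turntable. Origin: centre of its underside.
- spare_dish: Second petri dish, 62 mm across, 15 mm high, loose bystander lying directly on the bench. Origin: centre of its underside.
- timer: White countdown timer, 60 x 68 x 21 mm, loose bystander left of the turntable. Origin: centre of its underside.
- forceps: Steel forceps, 14 x 128 x 6 mm, loose bystander lying right of the turntable. Origin: centre of its underside.
Things that resemble listed ones, but are neither listed nor needed, are in the scene too. Of the things that look like the turntable_base, the larger one is meant.

How it is judged:
By the outcome, as a careful person would: the job done as asked, in the order asked, and still so for the second after the job is handed in, with the robot touching nothing.
It also fails if it takes over 38 s, if anything falls off the work surface, if the arm or the gripper's body presses on something with over 40 N, if the wrist force passes 120 N, or if a joint passes its speed limit or range.

### The arm

A 6-joint arm with a two-finger parallel gripper is mounted at the origin on a cart in front of the work surface, level with it; the furniture and walls round the work are solid. World frame = base frame: x ahead of the robot, y to its left, z up, the work surface at z = 0. Lengths are in mm, angles in rad, forces in N, time in s.
With the tool pointing down it reaches from about 250 to 800 mm from the base axis. Payload 8.5 kg.
Tool frame: the origin (TCP) lies on the front face of the gripper's body, between the roots of the fingers; the fingertips stand 73 mm ahead of it and the grasp point (between the pads) lies 54 mm ahead of it; z points along the fingers, y is the direction in which the jaws open and shut (so a half turn about z gives the same grasp; the last joint's range is limited). The gripper opens to 85 mm and grips with 20 to 120 N. Pads are 22 mm wide; open, the fingers measure 114 mm over their backs; the gripper's body (76 mm by 85 mm) begins 54 mm behind the grasp point. The pads swing forward as they close: fully open they stand 13 mm farther back than shut.
Start: joints at [1.283, 0.238, -0.013, 1.319, 0, 1.571], TCP at [149.006, 503.373, 303.876] pointing down, gripper open.
Joint ranges: [-2.66, 2.66], [-1.03, 1.9], [-1.14, 1.46], [-1.82, 2.27], [-1.45, 1.34], [-3.14, 3.14]. Speed limits (rad/s): [2.22, 2.22, 2.79, 3.14, 3.14, 3.14].

### API

Orientations are given as a 3x3 rotation matrix whose columns are the frame's x, y, z axes.
In Python, from rig import bot, hand, solver, viewer gives the robot as it stands. Calls block until the motion is done:
- bot.reach(position, orientation): joint-space move of the TCP to a pose.
- bot.move_linear(position, frame=None, max_speed=150): straight line of the TCP; frame=None keeps the orientation; max_speed is the mean speed in mm/s.
- bot.set_joints(angles): joint-space move.
- hand.grip(opening): finger opening in mm; the grip force is fixed at half the most; returns when the fingers have stopped.
- bot.wait(seconds).
- solver.inverse_kinematics(position, orientation): joint angles nearest the present ones, or None.
- bot.get_obs(): the state.
- viewer.camera(name): name is "side" or "top" or "wrist"; returns a dict with "image" (400x640x3 uint8, red, green, blue), "z_map" (400x640 float32, mm along the optical axis (not along the pixel's ray), 0 where there is no reading), "mtx" (3x3 intrinsics, pixels), "origin" and "orientation" of the camera in the world. Camera axes: x right, y down, z forward; pixel columns grow to the right and rows downward; lengths in mm; the calibration is good to about 2 mm. A picture is of the moment at which its call begins.
A pose or a line that the arm cannot do raises bot.PlanningError and nothing moves.
- bot.close_job(): hands the job in, once; it reports no verdict.
The state is a dict: "time": time; "joint_positions": joint angles; "qvel": joint speeds; "tau": joint torques, N m; "eef_pos": TCP position; "ee_rot": TCP orientation; "wrist_force": force on the tool from outside, world axes, zero at the start; "moment": the same for the moment, N m; "width": finger opening in mm.
Only numpy, scipy, OpenCV 4.12 (cv2) and the standard library are available. Lean on these libraries where they do the work, as an engineer would, in place of code of your own. Each camera call takes 0.05 s, during which the arm holds its last target. There are 200 camera calls.

## Working session

There is one attempt and no reset: what is moved stays moved. The work goes in short steps, each a Python script; the robot and the scene stay as the last script left them, time stands still between calls to the robot, and variables do not carry over. Pictures are saved under pics/ and viewed, about 8 in all and at most 12, crops included, and the job is handed in when it is done.

```bash
mkdir -p pics; ls; cat > h.py <<'E'
import numpy as np, cv2
from rig import bot, hand, solver, viewer
def snap(n,tag):
    c=viewer.camera(n); cv2.imwrite(f'pics/{tag}.png',c['image'][:,:,::-1]); np.savez(f'pics/{tag}.npz',**c); return c
def ray(c,u,v,z):
    d=c['orientation']@np.linalg.solve(c['mtx'],[u,v,1.]); o=np.array(c['origin']); return o+d*(z-o[2])/d[2]
def depth(c,u,v):
    z=c['z_map'][v,u]; return c['orientation']@(np.linalg.solve(c['mtx'],[u,v,1.])*z)+c['origin']
def proj(c,p):
    q=c['mtx']@(c['orientation'].T@(np.array(p)-c['origin'])); return q[:2]/q[2]
E
python3 - <<'E'
from h import *
for n in('top','side'):
    c=snap(n,n+'0'); print(n,c['origin'],c['orientation'],c['mtx'])
print(bot.get_obs())
E
```

```text
pics
top [ 455.14670728   81.55063011 1521.99928773] [[ 0.02791968 -0.99479207  0.09802672]
 [-0.99950715 -0.02919011 -0.0115496 ]
 [ 0.01435086 -0.09765595 -0.99511676]] [[515.29022442   0.         320.68603604]
 [  0.         515.29022442 202.43091691]
 [  0.           0.           1.        ]]
side [259.51640946 632.07702575 665.83808365] [[-8.65025824e-01 -3.36166259e-01  3.72454789e-01]
 [-5.01727339e-01  5.79533296e-01 -6.42192212e-01]
 [ 3.34025316e-05 -7.42383597e-01 -6.69975069e-01]] [[380.87135636   0.         320.01072916]
 [  0.         380.87135636 202.99349839]
 [  0.           0.           1.        ]]
{'time': 0.1, 'joint_positions': array([ 1.28301916e+00,  2.38717548e-01, -1.41626573e-02,  1.31920676e+00,
        9.52935079e-07,  1.57077225e+00]), 'qvel': array([ 0.00033346, -0.00150355,  0.00266202, -0.00039219, -0.0010712 ,
        0.00092844]), 'tau': array([-9.67363849e-04, -5.39719105e+01,  3.47000706e+01,  1.33900641e-02,
       -4.77128208e-05,  8.92906826e-06]), 'eef_pos': array([148.92665962, 503.14226075, 303.34639501]), 'ee_rot': array([[-9.58883966e-01,  2.83798178e-01, -3.67225652e-04],
       [ 2.83798415e-01,  9.58883167e-01, -1.23729649e-03],
       [ 9.84008578e-07, -1.29064182e-03, -9.99999167e-01]]), 'wrist_force': array([ 0.15970713, -0.22869483, -0.48356242]), 'moment': array([ 0.00122248, -0.00911953, -0.03061774]), 'width': 85.55131514240509}
```

View pics/top0.png

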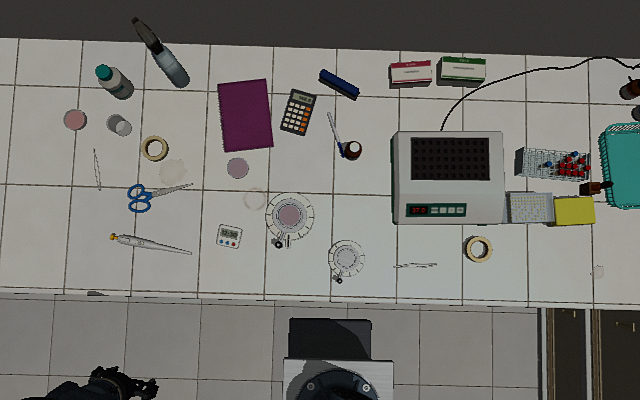

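View pics/side0.png

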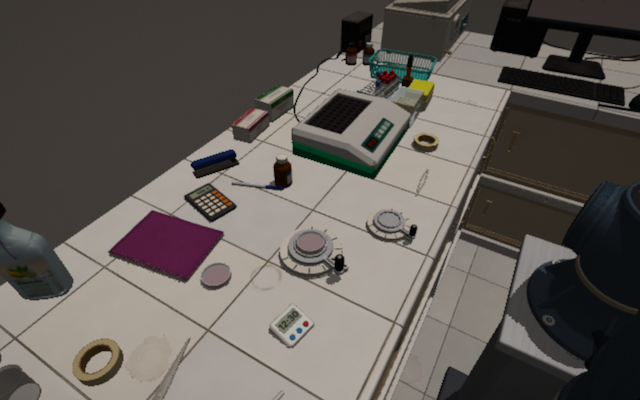

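Two turntables are visible. The larger is at top (289,216) / side (311,247) and holds a pink dish. The smaller is at top (346,258) / side (389,222). The larger one fits the description, so I'll confirm it in a crop and measure its size.

```bash
python3 - <<'E'
from h import *
c=dict(np.load('pics/top0.npz')); s=dict(np.load('pics/side0.npz'))
a=c['image'][180:290,215:385]; b=s['image'][195:290,255:425]
f=lambda i:cv2.resize(i,None,fx=4.6,fy=4.6,interpolation=cv2.INTER_CUBIC)
im=np.vstack([cv2.resize(a,(640,414),interpolation=3)[:300],cv2.resize(b[:80],(640,300),interpolation=3)])
cv2.imwrite('pics/crop0.png',im[:,:,::-1])
for u,v in((289,216),(346,258),(280,241),(285,241),(276,242),(238,168),(352,150),(230,237)):print(u,v,depth(c,u,v).round(),ray(c,u,v,0).round())
E
```

```text
289 216 [559. 154.  44.] [562. 156.   0.]
346 258 [443. -14.  24.] [443. -15.   0.]
280 241 [487. 178.  31.] [488. 180.   0.]
285 241 [488. 166.  -0.] [488. 166.   0.]
276 242 [483. 188.  60.] [484. 192.   0.]
238 168 [698. 311.  15.] [701. 313.   0.]
352 150 [748. -20.  86.] [766. -26.   0.]
230 237 [495. 324.  20.] [495. 328.   0.]
```

View pics/crop0.png

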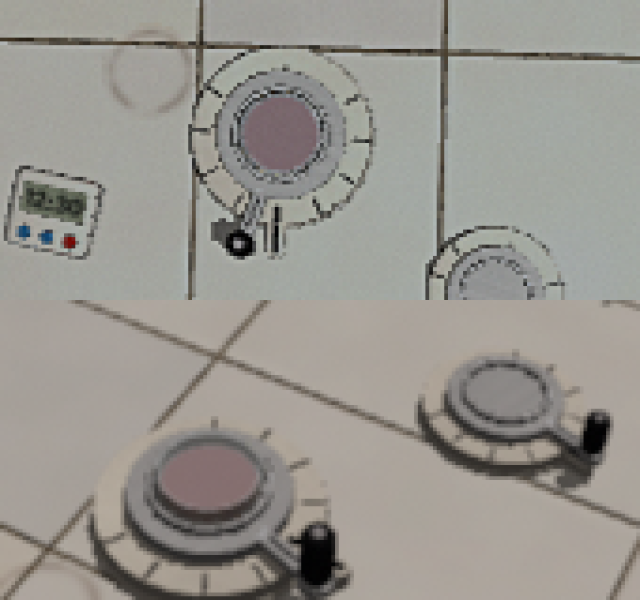

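The crop confirms it: the large base at top (289,215) has its tongue at about (288,241), the knob at about (278,244), and the pink dish seated. The smaller one at (346,258) is the decoy. The pink dish at top (238,168) is probably the spare dish, since the other round outlines are only stains. Next is a close look with the wrist camera.

```bash
cat >> h.py <<'E'
def R(a): # a: angle of jaw axis y=(sin a,cos a)
    s,c=np.sin(a),np.cos(a); return np.array([[-c,s,0],[s,c,0],[0,0,-1.]])
E
python3 - <<'E'
from h import *
c=dict(np.load('pics/top0.npz'))
k=ray(c,278.5,244.5,68);o=depth(c,289,216); t=ray(c,288,241,14); print(k,o,t)
bot.reach([480,170,330],R(0.3)); w=snap('wrist','w0'); print(w['origin'],w['orientation'].round(2),w['mtx'],bot.get_obs()['time'])
E
```

```text
[476.17583651 179.85132765  68.        ] [558.95867158 154.31252528  43.50163676] [487.90618071 156.19870442  14.        ]
[413.08203173 191.55460803 400.93245097] [[ 0.29  0.92  0.26]
 [ 0.96 -0.28 -0.08]
 [ 0.    0.27 -0.96]] [[293.52020201   0.         318.7294432 ]
 [  0.         293.52020201 199.77921745]
 [  0.           0.           1.        ]] 1.8667
```

View pics/w0.png

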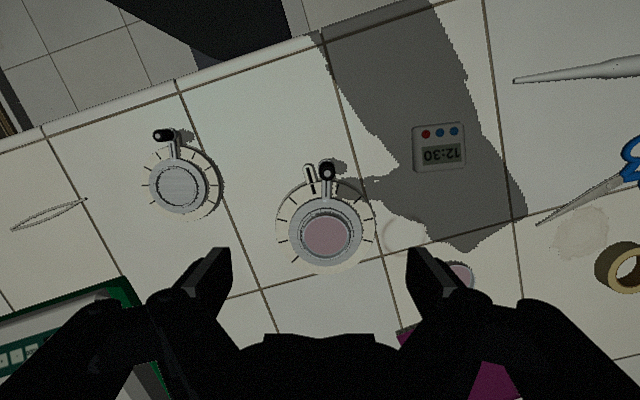

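The wrist view shows the large turntable around (325,228), its tongue at (309,178), the knob top at (327,167), and the pink dish at (325,233). I'll measure from the depth map, using height bands, and from the colour masks.

```bash
cat >> h.py <<'E'
def cloud(c):
    v,u=np.mgrid[:400,:640]; z=c['z_map']; 
    P=np.stack([u,v,np.ones_like(u)],-1).reshape(-1,3)@np.linalg.inv(c['mtx']).T*z.reshape(-1,1)
    return (P@c['orientation'].T+c['origin']).reshape(400,640,3)
def measure(c,ax0=(559,155)):
    P=cloud(c); X,Y,Z=P[...,0],P[...,1],P[...,2]; r=np.hypot(X-ax0[0],Y-ax0[1]); ok=c['z_map']>0
    I=c['image'].astype(int); out={}
    pink=ok&(r<45)&(I[...,0]-I[...,1]>18)
    v,u=np.nonzero(pink); (cu,cv),cr=cv2.minEnclosingCircle(np.stack([u,v],1).astype(np.float32)); 
    out['dish']=(ray(c,u.mean(),v.mean(),43).round(1),P[pink].mean(0).round(1),pink.sum(),Z[pink].std().round(2))
    def circ(m):
        p=P[m]; A=np.c_[2*p[:,:2],np.ones(len(p))]; s=np.linalg.lstsq(A,(p[:,:2]**2).sum(1),rcond=None)[0]; return s[:2].round(1),np.sqrt(s[2]+s[0]**2+s[1]**2).round(1)
    base=ok&(r<90)&(Z>13)&(Z<23); 
    for n,lo,hi,a,b in(('disc',26,33,36,58),('base',14,22,55,78)):
        m=ok&(Z>lo)&(Z<hi)&(r>a)&(r<b); p=P[m][:,:2].astype(np.float32)
        (x,y),R_=cv2.minEnclosingCircle(p); h=cv2.convexHull(p)[:,0]; e=cv2.fitEllipse(h) if len(h)>5 else None
        out[n]=(x,y,R_,m.sum(),e)
    k=ok&(Z>60)&(Z<74)&(r>60)&(r<120); out['knob']=(P[k].mean(0).round(1),k.sum(),np.ptp(P[k],0).round(1))
    t=ok&(Z>9)&(Z<17.5)&(r>76)&(r<99)&(X<ax0[0]); out['tongue']=(P[t].mean(0).round(1),t.sum(),np.ptp(P[t],0).round(1))
    return out
E
python3 - <<'E'
from h import *
for f in('w0','top0','side0'):
    print(f)
    for k,v in measure(dict(np.load(f'pics/{f}.npz'))).items(): print(' ',k,v)
w=dict(np.load('pics/w0.npz'));cv2.imwrite('pics/w0c.png',cv2.resize(w['image'][145:275,260:390],(600,600),interpolation=3)[:,:,::-1])
E
```

```text
w0
  dish (array([562.5, 159.5,  43. ]), array([561.4, 159.7,  45.9]), np.int64(50), np.float64(0.68))
  disc (556.1806030273438, 156.5283660888672, 54.14628982543945, np.int64(1682), ((558.37109375, 155.93504333496094), (96.3436050415039, 106.98426818847656), 71.86328125))
  base (555.9890747070312, 155.53353881835938, 74.80419158935547, np.int64(2658), ((558.4740600585938, 155.02662658691406), (136.96304321289062, 146.25653076171875), 89.25521850585938))
  knob (array([474.2, 182.3,  68. ]), np.int64(229), array([19.5, 19.4, 10.4]))
  tongue (array([475. , 157.8,  14.6]), np.int64(129), array([17.1, 14.1,  7.4]))
top0
  dish (array([560.7, 153.3,  43. ]), array([560.6, 153.2,  45.8]), np.int64(86), np.float64(3.09))
  disc (558.7284545898438, 156.55987548828125, 56.886470794677734, np.int64(301), ((558.8458251953125, 154.15713500976562), (102.85579681396484, 110.4302749633789), 85.94277954101562))
  base (556.8845825195312, 156.7421112060547, 75.18204498291016, np.int64(523), ((559.1165771484375, 154.6409149169922), (136.3303985595703, 147.62843322753906), 87.67466735839844))
  knob (array([476.3, 181.4,  66.7]), np.int64(37), array([14.4, 17.1, 12.5]))
  tongue (array([485.7, 147. ,  12.8]), np.int64(26), array([ 79.5, 182.3,   7.4]))
side0
  dish (array([560.5, 156.2,  43. ]), array([558.4, 159.5,  47.5]), np.int64(284), np.float64(0.95))
  disc (557.2643432617188, 156.35760498046875, 54.9881477355957, np.int64(392), ((558.4567260742188, 154.64291381835938), (97.32056427001953, 108.69546508789062), 69.1300048828125))
  base (560.366455078125, 152.82557678222656, 71.04625701904297, np.int64(725), ((561.4519653320312, 153.57435607910156), (137.72499084472656, 141.1493377685547), 31.052513122558594))
  knob (array([474.2, 183.5,  68.1]), np.int64(78), array([19.3, 18.2, 12.6]))
  tongue (array([470.4, 156.7,  15. ]), np.int64(21), array([ 8.6, 11.7,  7.8]))
```

View pics/w0c.png

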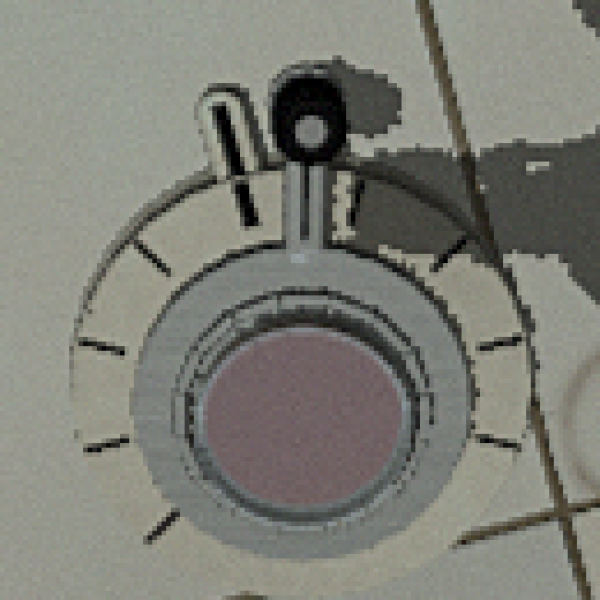

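The crop shows:
- the tongue line from crop (222,110) to (252,222)
- the other click lines around the rim
- the arm line at x≈305, between zero and the first click, with the knob top at about (310,130)

I'll intersect the tick rays on the z=18 plane to get the axis and the zero direction.

```bash
python3 - <<'E'
from h import *
w=dict(np.load('pics/w0.npz'))
q=lambda x,y,z: ray(w,260+(x+.5)*130/600-.5,145+(y+.5)*130/600-.5,z)[:2]
T=[(0,238,182,251,224),(-30,136,242,168,271),(-60,80,343,124,353),(-90,85,449,129,440),(-120,148,541,178,513),(30,360,182,355,224),(60,466,239,433,270),(90,522,341,480,349),(120,519,446,476,437)]
from scipy.optimize import least_squares
S=[(np.radians(a),q(x,y,18),q(X,Y,18)) for a,x,y,X,Y in T]
def f(p):
    e=[]
    for a,o,i in S:
        d=np.array([-np.cos(a+p[2]),np.sin(a+p[2])]); n=np.array([-d[1],d[0]])
        e+= [n@(o-p[:2]),n@(i-p[:2])]
    return np.array(e)
r=least_squares(f,[559,155,0]); print(r.x,r.fun.round(1))
ax=r.x[:2]
for a,o,i in S: print(np.hypot(*(o-ax)).round(1),np.hypot(*(i-ax)).round(1),end=' | ')
ang=lambda p:np.arctan2(p[1]-ax[1],-(p[0]-ax[0]))
k=q(310,132,68);print('\nknob',k,np.hypot(*(k-ax)),ang(k)-r.x[2]); k2=np.array([474.2,182.3]);print(np.hypot(*(k2-ax)),ang(k2)-r.x[2])
a,b=q(306,160,30),q(304,240,30); d=a-b; print('arm',np.arctan2(d[1],-d[0])-r.x[2],ang(a)-r.x[2])
t=q(220,105,14);print('tongue',ang(t)-r.x[2])
E
```

```text
[5.62016163e+02 1.55211085e+02 2.78626962e-02] [ 0.5  0.3 -0.1 -0.2  0.4  0.2 -0.8 -0.   0.1  0.1  0.6 -1.3  0.2  0.3
 -0.9  0.   0.5  0.1]
68.8 55.7 | 68.6 55.8 | 68.6 55.1 | 68.6 54.7 | 68.3 54.7 | 68.1 55.7 | 68.5 55.1 | 68.0 55.4 | 68.6 55.0 | 
knob [475.92329009 182.18328059] 90.21907855740353 0.27574341600889735
91.89933533242338 0.27134925325067427
arm 0.288852838732876 0.27712735607043615
tongue 0.0045776164116848456
```

The fit is consistent: tick radii of 55 and 68.5 mm all agree, and the knob comes out 90.2 mm from the axis at φ≈0.277 rad. Next I grasp the knob and check it.

```bash
cat >> h.py <<'E'
AX=np.array([562.0,155.2]); Z0=0.028
def kp(phi,z,r=90.):
    a=phi+Z0; return [AX[0]-r*np.cos(a),AX[1]+r*np.sin(a),z]
E
python3 - <<'E'
from h import *
p=.277
for x in(p,1.571): print(solver.inverse_kinematics(kp(x,112),R(x+Z0)))
hand.grip(50)
bot.reach(kp(p,190),R(p+Z0)); bot.move_linear(kp(p,112)); o=bot.get_obs(); print(o['eef_pos'],o['wrist_force'],o['time'])
hand.grip(15); o=bot.get_obs(); print(o['width'],o['eef_pos'],o['wrist_force'],o['time'])
snap('wrist','w1')
E
```

```text
[ 0.36550849  0.35489869 -0.37909791  0.83679973  0.          0.67050849]
[ 0.40969956  0.50841523 -0.11230305  0.95007804  0.          2.00869956]
[477.12057066 182.49413197 113.30792532] [-0.27489017  0.10993765  0.28268055] 3.5917
18.034363115089093 [476.99692299 182.86038398 113.32349914] [-0.14585843  2.28622824  7.2630915 ] 3.9833
```

View pics/w1.png

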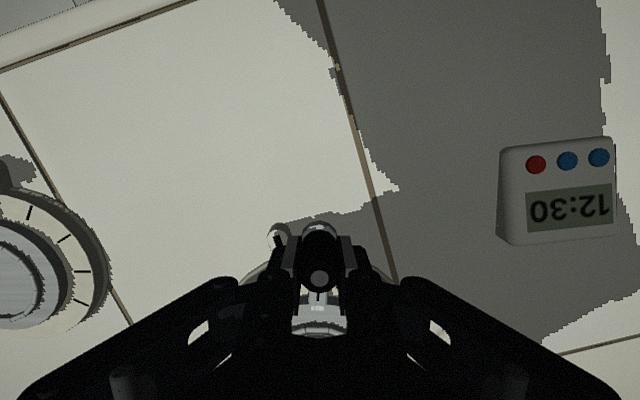

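The knob sits between the pads at (319,265), width 18 mm, with little force on the wrist. Now I sweep the arc.

```bash
python3 - <<'E'
from h import *
for x in np.linspace(.277,1.571,12)[1:]:
    bot.move_linear(kp(x,112),R(x+Z0),max_speed=40); o=bot.get_obs()
    a=np.arctan2(o['eef_pos'][1]-AX[1],AX[0]-o['eef_pos'][0])-Z0
    print(x.round(3),a.round(3),o['wrist_force'].round(1),o['width'].round(1),o['time'])
    if np.linalg.norm(o['wrist_force'])>60: print('STOP');break
snap('top','t1'); snap('side','s1')
E
```

```text
Traceback (most recent call last):
AttributeError: 'float' object has no attribute 'round'
```

```bash
python3 - <<'E'
from h import *
for x in np.linspace(.277,1.571,12)[2:]:
    bot.move_linear(kp(x,112),R(x+Z0),max_speed=40); o=bot.get_obs()
    a=np.arctan2(o['eef_pos'][1]-AX[1],AX[0]-o['eef_pos'][0])-Z0
    print('%.3f %.3f'%(x,a),o['wrist_force'].round(1),'%.1f %.2f'%(o['width'],o['time']))
    if np.linalg.norm(o['wrist_force'])>60: print('STOP');break
snap('top','t1')
E
```

```text
0.512 0.519 [-0.2 -2.3  7. ] 18.1 4.87
0.630 0.645 [2.  1.4 6. ] 18.0 5.28
0.748 0.757 [ 1.5 -1.7  9. ] 17.8 5.70
0.865 0.876 [ 2.7 -2.1  7.6] 17.7 6.12
0.983 1.009 [ 7.6 -0.7  3.4] 18.1 6.53
1.100 1.098 [-0.2 -5.9 10.1] 18.1 6.95
1.218 1.231 [ 4.3 -5.3  6.6] 18.0 7.37
1.336 1.349 [ 4.6 -6.2  6.7] 18.0 7.78
1.453 1.468 [ 3.1 -6.1  6.3] 18.1 8.20
1.571 1.573 [-2.2 -6.3 10.6] 18.0 8.62
```

```bash
python3 - <<'E'
from h import *
hand.grip(50); o=bot.get_obs(); print(o['wrist_force'].round(1),o['width'])
bot.move_linear(kp(1.571,200),max_speed=80); bot.reach([480,200,330],R(0.3)); bot.wait(.3)
w=snap('wrist','w2'); snap('top','t2'); snap('side','s2'); print(bot.get_obs()['time'])
for k,v in measure(w).items(): 
    if k in('dish','knob'): print(k,v)
p=proj(w,[562,155,25]).astype(int); print(p)
x0,y0=p[0]-75,p[1]-75
cv2.imwrite('pics/w2c.png',cv2.resize(w['image'][y0:y0+150,x0:x0+150],(600,600),interpolation=3)[:,:,::-1]); print(x0,y0)
# before/after top difference
a=np.load('pics/top0.npz')['image'];b=np.load('pics/t2.npz')['image']
d=(cv2.absdiff(a,b).max(2)>50).astype(np.uint8); n,_,st,ce=cv2.connectedComponentsWithStats(d)
print([(st[i][4],ce[i].round()) for i in range(1,n) if st[i][4]>8])
E
```

```text
[0.4 0.1 0.2] 49.93632640320681
11.9667
dish (array([559.7, 157.7,  43. ]), array([558.6, 158.3,  46.1]), np.int64(107), np.float64(0.73))
knob (array([560.8, 244.8,  67.5]), np.int64(197), array([17.7, 18.7, 11.5]))
[304 237]
229 162
[(np.int32(164), array([215., 185.])), (np.int32(13878), array([250., 286.])), (np.int32(60), array([ 95., 293.])), (np.int32(36), array([330., 363.])), (np.int32(2386), array([103., 388.])), (np.int32(14), array([344., 367.])), (np.int32(34), array([304., 387.])), (np.int32(180), array([276., 390.])), (np.int32(60), array([317., 396.])), (np.int32(16), array([364., 396.]))]
```

View pics/w2c.png

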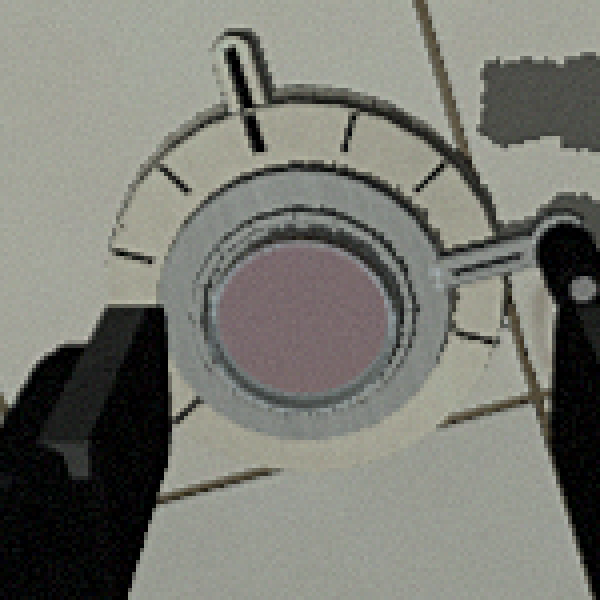

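View pics/s2.png

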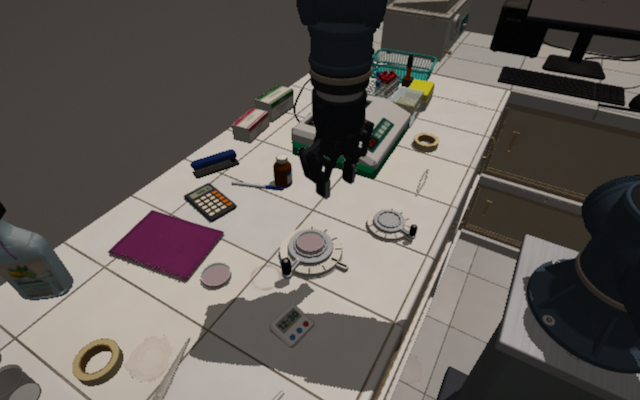

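The crop shows the arm line from (452,274) to (522,257), covering the 90° mark; the 30°, 60° and 120° marks are visible. The dish is centred and flat. The side view shows the bystanders in place. One last numeric check of the angle, dish tilt and bystanders, then I hand in.

```bash
python3 - <<'E'
from h import *
w=dict(np.load('pics/w2.npz'))
q=lambda x,y,z: ray(w,229+(x+.5)/4-.5,162+(y+.5)/4-.5,z)[:2]
ang=lambda p:np.arctan2(p[1]-AX[1],AX[0]-p[0])-Z0
a,b=q(522,257,30),q(452,274,30);d=a-b
print('arm',ang(a),ang(b),np.arctan2(d[1],-d[0])-Z0)
# marks 60,120 recheck in this image
for n,p in((0,(248,118)),(60,(446,167)),(120,(497,341))): print(n,np.degrees(ang(q(*p,18))))
k=np.array([560.8,244.8]);print('knob',ang(k))
for f in('side0','s2'):
    c=dict(np.load(f'pics/{f}.npz'));P=cloud(c);I=c['image'].astype(int);r=np.hypot(P[...,0]-559,P[...,1]-156)
    m=(r<27)&(I[...,0]-I[...,1]>15)&(P[...,2]>38)&(P[...,2]<56);p=P[m];A=np.c_[p[:,:2],np.ones(len(p))];s=np.linalg.lstsq(A,p[:,2],rcond=None)[0]
    print(f,'dish z',p.mean(0).round(1),len(p),'tilt',s[:2].round(3))
a=np.load('pics/side0.npz')['image'];b=np.load('pics/s2.npz')['image']
for n,(x,y) in dict(bottle=(283,171),spare=(216,275),timer=(292,325),forceps=(422,182)).items():
    h=18; A=cv2.cvtColor(a[y-h:y+h,x-h:x+h],7).astype(np.float32);B=cv2.cvtColor(b[y-h:y+h,x-h:x+h],7).astype(np.float32)
    s,res=cv2.phaseCorrelate(A,B,cv2.createHanningWindow((2*h,2*h),cv2.CV_32F));print(n,np.round(s,2),round(res,2))
E
```

```text
arm 1.5815996347762737 1.5789629925986584 1.5872427719956343
0 -0.46969377068030654
60 60.884737004210436
120 119.49657430013075
knob 1.5294042703186508
side0 dish z [558.  159.2  47.5] 295 tilt [-0.    -0.001]
s2 dish z [558.4 158.9  47.5] 303 tilt [0.001 0.003]
bottle [-0.02 -0.05] 0.99
spare [-0.02  0.03] 0.94
timer [-0.07 -0.17] 0.94
forceps [0.   0.02] 0.97
```

```bash
python3 -c "
from h import *
bot.close_job()"
```

```text
the job is handed in; nothing more can be done
```

I turned the larger turntable clockwise by its crank knob, from about 0.28 rad to the third click. I then let go, lifted clear and handed the job in at about 12 s of the 38 s allowed.

**Angle:** the arm's line measured 1.58 rad against the target 1.571, and it covers the 90° mark. The depth centroid of the knob gave 1.53 rad, which is a coarser reading. Both are within the 0.07 rad snap range.

**Dish:** it lies flat (tilt no more than 0.003) and stayed centred at the same height as before.

**Surroundings:** the bottle, spare dish, timer and forceps moved less than 0.2 px in the side view. The wrist force readings taken during the turn stayed below about 13 N.

**Not verified:** I identified the spare dish by its look and position. I judged the seating from the measured angle, since a click cannot be felt or seen directly. The first turning step ran, but a printing error in my script meant its force reading was not recorded.

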